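Dock the cleaning-kit case in its lane

ROBOT

A 6-joint arm with a two-finger parallel gripper is mounted at the origin on the work surface. World frame = base frame: x ahead of the robot, y to its left, z up, the work surface at z = 0. Lengths are in mm, angles in degrees, forces in N, time in s.
With the tool pointing down it reaches from about 300 to 850 mm from the base axis. Payload 4.2 kg.
Tool frame: the origin (TCP) lies on the centre line of the jaws, within the pads' length; the fingertips stand 14 mm ahead of it and the grasp point (between the pads) lies 5 mm behind it (env.finger_overhang is the z of the fingertips in the tool frame, in mm); z points along the fingers, y is the line along which they close (so a half turn about z gives the same grasp; the last joint's range is limited). The gripper opens to 91 mm and grips with 3 to 60 N. Pads are 32 mm wide; open, the fingers measure 118 mm over their backs; the gripper's body (76 mm by 178 mm) begins 60 mm behind the grasp point.
Start: joints at [-73.281, 18.312, 89.639, -0, 72.044, -1.146], TCP at [176.397, -547.29, 227.976] pointing down, gripper open.
Joint ranges: [-177.97, 177.97], [-48.28, 115.42], [12.27, 149.76], [-77.06, 257.06], [2.81, 150.46], [-146.56, 146.56]. Speed limits (degrees/s): [147.25, 147.25, 180, 180, 180, 180].

INTERFACE

Orientations are given as [roll, pitch, yaw] about the fixed x, y, z axes, in that order (R = Rz(yaw) Ry(pitch) Rx(roll)).
In Python, from workcell import sensors, viewer, env gives the robot as it stands. The module is installed in compiled form; this text tells all that it offers.
- The arm moves only by the tool step_arm, never from a script. Its argument "plan" is one flat list of numbers, 6 for each row, row after row: the shift along the tool's x, y, z in cm, then the turn, a rotation vector about the tool's x, y, z in rad. In form: [x, y, z, wx, wy, wz, x, y, z, wx, wy, wz, ...]. A call has 1 to 5 rows; each row shifts and turns the commanded pose from where the row before left it, along the tool's axes as they then stand; what a row does not reach is not made up. A row lasts 1/12 s, in which the tool goes at most 41.7 mm and 7.16 degrees, less where a joint would pass 70% of its speed; a pose out of reach is approached as far as the arm can. A call is refused whole if a number of a shift passes 4.17 or a number of a turn 0.125, either way. A call with a gripper value outside its range is refused whole. "hand" is the finger opening in cm, from 0 to 9.12, set as the call begins (left out, the last holds). The fingers move at their own pace and stop on an object; "newtons" is the grip in N (left out, the last holds). Time passes only in rows, so rows that do not move let the fingers close. It gives the time, the measured TCP pose, the force, the opening and the grip force at its end, in the units of the state.
- sensors.state(): the state, without advancing time (a new reading comes with each control period).
- viewer.grab_frame(name): name is "scene" or "top" or "wrist"; returns a dict with "img" (480x640x3 uint8, red, green, blue), "fx", "fy", "cx", "cy" (pixels), "position" and "attitude" of the camera in the world. Camera axes: x right, y down, z forward; pixel columns grow to the right and rows downward; lengths in mm; the calibration is good to about 2 mm. A picture is of the moment at which its call begins. There is no depth.
- env.job_done(): hands the job in; it is judged then, once.
Trained networks look in a picture, given as the dict that the camera call returned (one of the last four; its "shot" number tells which), for a name from the list of things; names that differ only in an ending like _2 or _b are one class to them, and where a whole thing is asked for, a point or a joint stands for the part that bears it (a point fixed in the world has none). Each returns a list of dicts, best first, with "score" (0 to 1); they miss things now and then, are a little off and sometimes report something else, mostly with a low value. They report only what shows in the picture. A call takes as long as a camera call. They do not tell look-alikes from the thing itself.
- viewer.boxes_of(name, picture): "location" ([column, row] in pixels, amid what is visible of it).
- viewer.pinpoint(name, picture): "location" ([column, row] in pixels: a listed point, or the origin of a listed thing).
The state is a dict: "time_s": time; "qpos": joint angles; "qvel": joint speeds; "effort": joint torques, N m; "ee_pos": TCP position; "ee_rot": TCP orientation; "force": force on the tool from outside, world axes, zero at the start; "torque": the same for the moment, N m; "gripper_width": finger opening in mm; "gripper_force": force on a finger pad.
Only numpy, scipy, OpenCV 4.12 (cv2) and the standard library are available. Lean on these libraries where they do the work, as an engineer would, in place of code of your own. Each camera call takes 0.05 s, during which the arm holds its last target. There are 200 camera calls.

TASK

Line the grey cleaning-kit case up with the mouth of the docking lane and push it down the lane with your fingertips until it is fully home and flush against the stop at the end, then let it be. Neither the case nor the robot may touch either guide rail. Only push the case, never pick it up or tip it, and leave the other things on the table where they are.

Things in the scene. Friction and masses are not known exactly. Their poses are not given: they have to be found in the camera images.
- case: closed grey plastic case, 120 (its x) x 95 (y) x 45 (z) mm, loose on the table, 0.3 to 0.65 kg. Origin: centre of its underside, z up. It starts in front of the lane's mouth (origin 105 to 135 mm before it), up to 40 mm off sideways and turned up to 0.3 rad against the lane; its +x end goes in first, its 95 mm width between the rails.
- rack: docking lane fixed to the table; the case slides on the table top. Origin: on the table, middle of the lane's open mouth; +x down the lane, +y to the left rail. 117 mm wide between the rails, closed by a 25 mm high cross bar whose rubber-padded face lies at x = 169 mm: a case fully home has its origin at x = 109, y = 0. The lane points to the robot's left, give or take 0.35 rad.
- rail_left: the left aluminium guide rail, 175 mm long, 14 mm thick, 25 mm high, from the mouth to the stop. Its frame is the same as the rack's; its inner face lies at y = +58.5 mm. It must not be touched.
- rail_right: the right aluminium guide rail, the same, with its inner face at y = -58.5 mm in the rack's frame. It must not be touched.
- oil_bottle: bystander: amber bottle 44 mm in diameter, 110 mm high, standing past the stop. Origin: centre of its underside.
- jar: bystander: low glass jar with steel lid, 52 mm in diameter, 50 mm high, standing outside the right rail (rack -y). Origin: centre of its underside.
- screwdriver: bystander: screwdriver lying past the stop, about 200 mm long along its x, under 35 mm high. Origin: under its middle.
- brush: bystander: cleaning brush lying on the lane's left side (rack +y, towards the robot), about 200 mm long along its x, under 40 mm high. Origin: under its middle.
Things that resemble listed ones, but are neither listed nor needed, are in the scene too. Of the things that look like the case, take the one that is farthest to the robot's right at the start. Leave any green look-alike of the rack alone.

How it is judged:
By the outcome, as a careful person would: the job done as asked, in the order asked, and still so for the second after the job is handed in, with the robot touching nothing.
It also fails if it takes over 72 s, if anything falls off the work surface, if the arm or the gripper's body presses on something with over 40 N, if the wrist force passes 120 N, or if a joint passes its speed limit or range.

## Working session

There is one attempt and no reset: what is moved stays moved. The work goes in short steps, Python scripts to look and compute and a tool call to move; the robot and the scene stay as the last step left them, time stands still between calls to the robot, and variables do not carry over. Pictures are saved under pics/ and viewed, at most 10 in all, crops included, and the job is handed in when it is done.

Besides the shell and the picture viewer there is one more tool, called after "Call:" as a command line: name --argument value ..., lists and objects as JSON in quotes. step_arm: Moves the arm, as the interface text tells. Its arguments: {"type":"object","properties":{"plan":{"type":"array","items":{"type":"number"}},"hand":{"type":"number"},"newtons":{"type":"number"}},"required":["plan"]}

```bash
mkdir -p pics; cat > h.py <<'E'
import numpy as np, cv2
from scipy.spatial.transform import Rotation as R
from workcell import sensors, viewer, env
def Rc(p):
    a=np.array(p["attitude"],float)
    return a if a.shape==(3,3) else R.from_euler('xyz',a,degrees=True).as_matrix()
def ray(p,uv,z=0):
    d=Rc(p)@np.array([(uv[0]-p["cx"])/p["fx"],(uv[1]-p["cy"])/p["fy"],1])
    o=np.array(p["position"]); return o+d*(z-o[2])/d[2]
def proj(p,X):
    c=(np.atleast_2d(X)-p["position"])@Rc(p)
    return np.c_[p["fx"]*c[:,0]/c[:,2]+p["cx"],p["fy"]*c[:,1]/c[:,2]+p["cy"]]
def save(p,n): cv2.imwrite(f"pics/{n}.png",p["img"][:,:,::-1])
E
python3 - <<'E'
from h import *
print(sensors.state())
for n in("top","scene"):
    p=viewer.grab_frame(n);save(p,n+"1");print(n,p["position"],p["attitude"],p["fx"],p["cx"],p["cy"])
    for t in("case","rack","jar","brush","oil_bottle","screwdriver"):
        for d in viewer.pinpoint(t,p)[:3]:print(t,d["score"],np.round(d["location"]),ray(p,d["location"])[:2].round())
E
```

```text
{'time_s': 0.0, 'qpos': array([-7.32817307e+01,  1.83497889e+01,  8.97071392e+01, -1.30028204e-03,
        7.20426397e+01, -1.14452842e+00]), 'qvel': array([ 0.04382914, -0.00047396, -0.00293637, -0.12367544, -0.02444031,
       -0.05546203]), 'effort': array([-1.27085532e-03, -4.12466490e+01, -2.31981343e+01,  7.24737416e-02,
        4.58451617e-02, -1.65470283e-04]), 'ee_pos': array([ 176.24291307, -546.8156103 ,  227.13385292]), 'ee_rot': array([-1.79900427e+02, -7.52816556e-04,  1.78631991e+01]), 'force': array([ 0.29970327,  0.67425662, -0.39525231]), 'torque': array([ 0.02397192,  0.02683516, -0.01920233]), 'gripper_force': 0.0, 'gripper_width': 91.44848930496275}
top [407.15267513  30.22505536 979.66522772] [-175.97294314   -1.84640627  -89.12789045] 505.0262910569855 318.8239519837959 238.37663884310953
case 0.74 [207. 329.] [300. 211.]
case 0.59 [401. 209.] [ 537. -161.]
jar 0.93 [305.  99.] [753.  31.]
brush 0.88 [278. 263.] [428.  77.]
oil_bottle 0.82 [220. 101.] [744. 199.]
screwdriver 0.9 [194. 183.] [580. 243.]
scene [1079.78938792   91.68328466  898.11315259] [-145.3008532     0.70516768   96.22715965] 507.9120957700782 317.50770098536395 229.93076689375863
case 0.88 [228. 253.] [ 540. -166.]
case 0.58 [412. 176.] [291. 214.]
jar 0.98 [309. 361.] [753.  30.]
brush 0.63 [352. 216.] [418.  84.]
oil_bottle 0.92 [409. 366.] [744. 210.]
screwdriver 0.82 [425. 288.] [580. 241.]
```

View pics/top1.png

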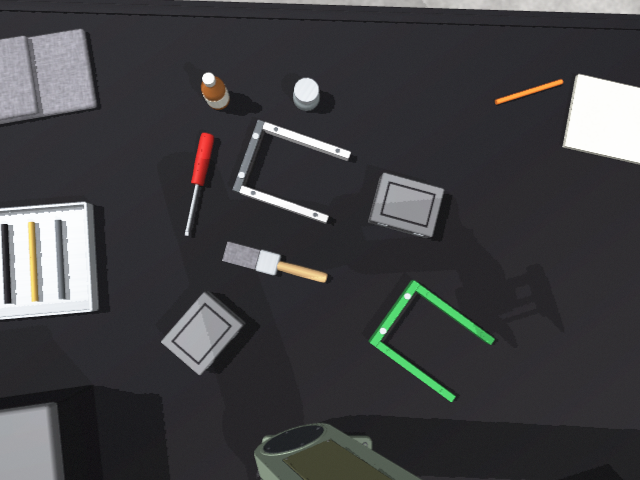

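View pics/scene1.png

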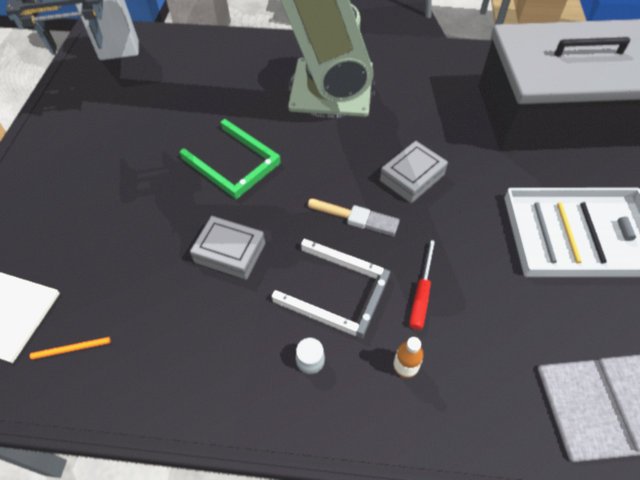

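The top view shows the white rack (rails about (305,140) and (285,203), mouth on the right). The case to use is at (407,205). The decoy case is at (203,333) and the green look-alike rack at (430,340). The scene view agrees, with the case at (228,247). Next I'll measure the rails and the case accurately.

```bash
cat >> h.py <<'E'
from scipy.optimize import least_squares
def T(q,X):
    x,y,a=q;X=np.array(X,float);c,s=np.cos(a),np.sin(a)
    return np.c_[x+c*X[:,0]-s*X[:,1],y+s*X[:,0]+c*X[:,1],X[:,2]]
def rails(p,roi):
    u0,v0,u1,v1=roi;m=np.zeros(p["img"].shape[:2],np.uint8)
    m[v0:v1,u0:u1]=(p["img"][v0:v1,u0:u1].min(2)>185)
    m=cv2.morphologyEx(m,cv2.MORPH_CLOSE,np.ones((5,5)))
    n,l,st,_=cv2.connectedComponentsWithStats(m);out=[]
    for i in range(1,n):
        if st[i,4]<250:continue
        uv=np.argwhere(l==i)[:,::-1];W=np.array([ray(p,k,25)[:2] for k in uv],np.float32)
        (cx,cy),(w,h),_=r=cv2.minAreaRect(W);b=cv2.boxPoints(r);e=max(b[1]-b[0],b[2]-b[1],key=np.linalg.norm)
        out.append((round(cx,1),round(cy,1),round(w),round(h),round(np.degrees(np.arctan2(e[1],e[0]))%180,2)))
    return out
def hull_fit(p,roi,q0,thr):
    "fit case pose to its silhouette"
    u0,v0,u1,v1=roi;m=np.zeros(p["img"].shape[:2],np.uint8)
    m[v0:v1,u0:u1]=(p["img"][v0:v1,u0:u1].max(2)>thr)
    m=cv2.morphologyEx(m,cv2.MORPH_OPEN,np.ones((5,5)))
    n,l,st,_=cv2.connectedComponentsWithStats(m);i=1+np.argmax(st[1:,4])
    c=np.argwhere(l==i)[:,::-1];h=cv2.convexHull(c.astype(np.int32))[:,0]
    mm=np.zeros_like(m);cv2.fillConvexPoly(mm,h.astype(np.int32),1)
    C=[(a*60,b*47.5,z) for a in(-1,1) for b in(-1,1) for z in(0,45)]
    pts=cv2.findContours(mm,cv2.RETR_EXTERNAL,cv2.CHAIN_APPROX_NONE)[0][0][:,0].astype(np.float32)
    def f(q):
        H=cv2.convexHull(proj(p,T(q,C)).astype(np.float32))
        return [cv2.pointPolygonTest(H,(float(a),float(b)),True) for a,b in pts]
    s=least_squares(f,q0,x_scale=[10,10,.1],diff_step=1e-4,loss='soft_l1')
    return s.x,np.sqrt(np.mean(s.fun**2)),m
E
python3 - <<'E'
from h import *
for n,rr,rc in(("top",(225,112,365,230),(355,160,460,250)),("scene",(262,230,395,342),(180,208,275,285))):
    p=viewer.grab_frame(n);print(n,rails(p,rr))
    for th in(60,80):
        q,e,m=hull_fit(p,rc,[540,-163,np.radians(77)],th);print(q[:2].round(1),np.degrees(q[2]).round(1),e.round(2))
    C=p["img"].copy()
    H=cv2.convexHull(proj(p,T(q,[(a*60,b*47.5,z) for a in(-1,1) for b in(-1,1) for z in(0,45)])).astype(np.int32))
    cv2.polylines(C,[H],True,(255,0,0));u0,v0,u1,v1=rc
    cv2.imwrite(f"pics/c_{n}.png",cv2.resize(C[v0:v1,u0:u1,::-1],None,fx=4,fy=4))
E
```

```text
top [(664.2, 27.8, 175, 13, np.float32(71.85)), (540.0, 69.2, 174, 14, np.float32(71.88))]
[ 541.8 -164.5] 76.1 0.56
[ 541.7 -164.6] 76.2 0.96
scene [(541.9, 76.7, 189, 36, np.float32(64.4)), (663.4, 28.8, 177, 17, np.float32(71.77))]
[ 559.1 -151.6] 90.7 10.4
[ 537.  -162.5] 76.0 0.48
```

View pics/c_top.png

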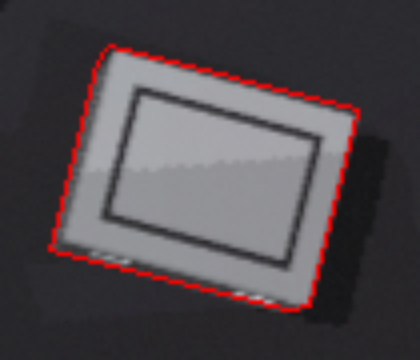

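The overlay outlines the case tightly. In the lane frame it sits at about x=-134, y=-9, yaw +4°. The mouth is at (574.8,-34.6) with lane yaw 71.85°. I'll square the case with a flat two-finger push from its -y side, then push it in from behind.

```bash
cat >> h.py <<'E'
L=np.array([574.8,-34.6]);LY=71.85
def lane(xy):
    a=np.radians(LY);d=np.array(xy)[:2]-L
    return np.array([d@[np.cos(a),np.sin(a)],d@[-np.sin(a),np.cos(a)]])
def go(lx,ly,z,yaw,n):
    "rows from the present pose to lane (lx,ly), height z, world yaw"
    s=sensors.state();P=np.array(s["ee_pos"]);y0=s["ee_rot"][2];a=np.radians(LY)
    G=np.array([L[0]+np.cos(a)*lx-np.sin(a)*ly,L[1]+np.sin(a)*lx+np.cos(a)*ly,z])
    dy=(yaw-y0+180)%360-180;d=(G-P)/n
    print("lane",lane(P).round(1),"z",P[2].round(1),"yaw",y0.round(2),"rot",s["ee_rot"].round(2),"F",s["force"].round(1),"t",s["time_s"])
    for i in range(n):
        t=R.from_euler('xyz',[180,0,y0+dy*i/n],degrees=True).as_matrix().T@d/10
        print(*(t.round(2)),0,0,round(-np.radians(dy)/n,4),sep=",")
E
python3 -c "
from h import *
go(-134,-92,150,-18.15,15)"
```

```text
lane [-611.3  218.9] z 228.0 yaw 17.86 rot [180.    -0.    17.86] F [0.5 0.  0.4] t 0.8
3.55,-1.36,0.52,0,0,0.0419
3.49,-1.5,0.52,0,0,0.0419
3.42,-1.65,0.52,0,0,0.0419
3.35,-1.79,0.52,0,0,0.0419
3.27,-1.93,0.52,0,0,0.0419
3.19,-2.06,0.52,0,0,0.0419
3.1,-2.2,0.52,0,0,0.0419
3.0,-2.32,0.52,0,0,0.0419
2.9,-2.45,0.52,0,0,0.0419
2.8,-2.57,0.52,0,0,0.0419
2.69,-2.68,0.52,0,0,0.0419
2.57,-2.79,0.52,0,0,0.0419
2.46,-2.9,0.52,0,0,0.0419
2.33,-3.0,0.52,0,0,0.0419
2.2,-3.09,0.52,0,0,0.0419
```

Call:
step_arm --plan '[3.55, -1.36, 0.52, 0, 0, 0.042, 3.49, -1.5, 0.52, 0, 0, 0.042, 3.42, -1.65, 0.52, 0, 0, 0.042, 3.35, -1.79, 0.52, 0, 0, 0.042, 3.27, -1.93, 0.52, 0, 0, 0.042]' --hand 6 --newtons 20

```text
time_s: 1.22
ee_pos: [325.5, -427.2, 201.9]
ee_rot: [180.0, -0.0, 5.7]
force: [-0.3, -0.2, 0.3]
gripper_width: 61.4
gripper_force: 0.0
```

Call:
step_arm --plan '[3.19, -2.06, 0.52, 0, 0, 0.042, 3.1, -2.2, 0.52, 0, 0, 0.042, 3.0, -2.32, 0.52, 0, 0, 0.042, 2.9, -2.45, 0.52, 0, 0, 0.042, 2.8, -2.57, 0.52, 0, 0, 0.042]'

```text
time_s: 1.63
ee_pos: [473.8, -308.1, 175.9]
ee_rot: [180.0, -0.0, -6.3]
force: [-0.2, -0.5, -0.6]
gripper_width: 59.9
gripper_force: 0.0
```

Call:
step_arm --plan '[2.69, -2.68, 0.52, 0, 0, 0.042, 2.57, -2.79, 0.52, 0, 0, 0.042, 2.46, -2.9, 0.52, 0, 0, 0.042, 2.33, -3.0, 0.52, 0, 0, 0.042, 2.2, -3.09, 0.52, 0, 0, 0.042]'

```text
time_s: 2.05
ee_pos: [622.0, -189.3, 149.7]
ee_rot: [180.0, -0.0, -18.3]
force: [-0.0, -0.3, 0.9]
gripper_width: 60.1
gripper_force: 0.0
```

```bash
python3 -c "
from h import *
p=viewer.grab_frame('wrist');save(p,'w1')
go(-134,-92,26,-18.15,5)"
```

```text
lane [-126.1  -96.5] z 148.4 yaw -18.23 rot [-179.72   -0.2   -18.23] F [ 5.2  2.6 -0.4] t 2.1
-0.09,0.16,2.45,0,0,-0.0003
-0.09,0.16,2.45,0,0,-0.0003
-0.09,0.16,2.45,0,0,-0.0003
-0.09,0.16,2.45,0,0,-0.0003
-0.09,0.16,2.45,0,0,-0.0003
```

View pics/w1.png

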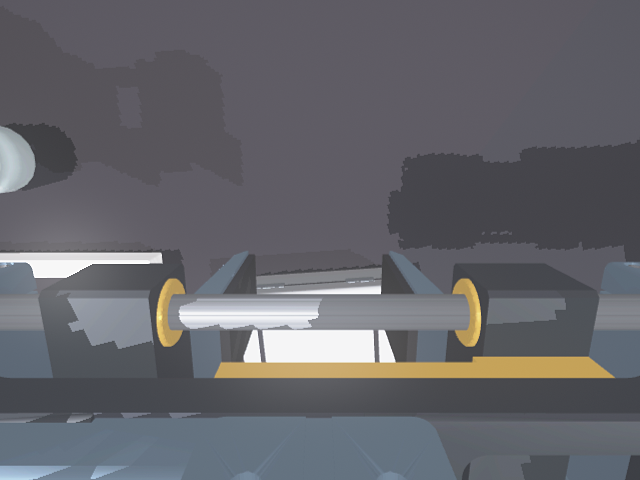

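The wrist view shows the case top between the fingers and the jar at the far left (10,160). The fingers are clear on the far side. The arm was still settling when I read it, so I'll descend and let it settle.

Call:
step_arm --plan '[0, 0, 2.4, 0, 0, 0, 0, 0, 2.4, 0, 0, 0, 0, 0, 2.4, 0, 0, 0, 0, 0, 1, 0, 0, 0, 0, 0, 0, 0, 0, 0]'

```text
time_s: 2.52
ee_pos: [618.8, -190.2, 65.1]
ee_rot: [180.0, 0.3, -18.2]
force: [-0.7, 0.6, 0.2]
gripper_width: 59.9
gripper_force: 0.0
```

Call:
step_arm --plan '[0, 0, 0, 0, 0, 0, 0, 0, 0, 0, 0, 0, 0, 0, 0, 0, 0, 0]'

```text
time_s: 2.77
ee_pos: [621.7, -191.3, 69.8]
ee_rot: [180.0, -0.2, -18.2]
force: [-0.1, 0.0, 1.3]
gripper_width: 60.1
gripper_force: 0.0
```

```bash
python3 -c "
from h import *
go(-134,-90,26,-18.15,3)"
```

```text
lane [-134.2  -93.4] z 69.8 yaw -18.24 rot [180.    -0.2  -18.24] F [-0.1  0.   1.3] t 2.7667
-0.11,-0.01,1.46,0,0,-0.0005
-0.11,-0.01,1.46,0,0,-0.0005
-0.11,-0.01,1.46,0,0,-0.0005
```

Call:
step_arm --plan '[0, 0, 2.0, 0, 0, 0, 0, 0, 1.6, 0, 0, 0, 0, 0, 0.7, 0, 0, 0, -0.3, 0, 0, 0, 0, 0, -0.4, 0, 0, 0, 0, 0]'

```text
time_s: 3.18
ee_pos: [614.4, -188.7, 25.6]
ee_rot: [180.0, -0.1, -18.2]
force: [1.1, -0.1, 0.3]
gripper_width: 60.4
gripper_force: 0.0
```

Call:
step_arm --plan '[-0.3, 0, 0, 0, 0, 0, -0.3, 0, 0, 0, 0, 0, -0.2, 0, 0, 0, 0, 0, -0.2, 0, 0, 0, 0, 0, -0.2, 0, 0, 0, 0, 0]'

```text
time_s: 3.6
ee_pos: [603.5, -185.3, 25.7]
ee_rot: [180.0, -0.2, -18.2]
force: [1.8, -1.8, 0.2]
gripper_width: 60.2
gripper_force: 1.1
```

Call:
step_arm --plan '[-0.2, 0, 0, 0, 0, 0, -0.2, 0, 0, 0, 0, 0, -0.2, 0, 0, 0, 0, 0, -0.1, 0, 0, 0, 0, 0, 0, 0, 0, 0, 0, 0]'

```text
time_s: 4.02
ee_pos: [596.5, -182.9, 25.4]
ee_rot: [180.0, -0.1, -18.2]
force: [2.6, -2.2, 1.8]
gripper_width: 60.1
gripper_force: 1.8
```

```bash
python3 -c "
from h import *
go(-134,-63.5,26,-18.15,3)
p=viewer.grab_frame('scene');save(p,'s2')
q,e,m=hull_fit(p,(180,208,275,285),[550,-163,np.radians(73)],80);print(lane(q),np.degrees(q[2])-LY,e)"
```

```text
lane [-134.2  -66.8] z 25.4 yaw -18.23 rot [ 1.7998e+02 -1.0000e-01 -1.8230e+01] F [ 2.6 -2.2  1.8] t 4.0167
-0.11,-0.01,-0.02,0,0,-0.0004
-0.11,-0.01,-0.02,0,0,-0.0004
-0.11,-0.01,-0.02,0,0,-0.0004
[-136.133335      0.28984209] -7.400314484738985 4.193522328326347
```

View pics/s2.png

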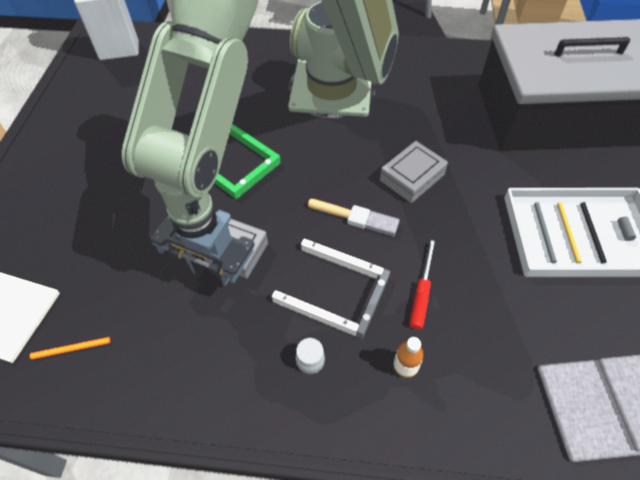

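The scene view shows the gripper at the far side of the case, around (215,250), pushing it gently. I'll do the last 3.5 mm, back off, and rise.

Call:
step_arm --plan '[-0.2, 0, 0, 0, 0, 0, -0.15, 0, 0, 0, 0, 0, 0, 0, 0, 0, 0, 0, 0, 0, 0, 0, 0, 0]'

```text
time_s: 4.4
ee_pos: [592.8, -181.3, 25.1]
ee_rot: [-180.0, -0.0, -18.3]
force: [3.4, -1.9, 2.6]
gripper_width: 59.6
gripper_force: 2.0
```

Call:
step_arm --plan '[0.5, 0, 0, 0, 0, 0, 1.5, 0, 0, 0, 0, 0, 1.0, 0, -3.0, 0, 0, 0, 0, 0, -4.0, 0, 0, 0, 0, 0, -3.0, 0, 0, 0]'

```text
time_s: 4.82
ee_pos: [620.1, -190.1, 125.2]
ee_rot: [-180.0, 0.3, -18.2]
force: [0.9, -0.7, 0.4]
gripper_width: 60.1
gripper_force: 0.0
```

```bash
python3 -c "
from h import *
go(-245,0,120,71.85,14)"
```

```text
lane [-133.7  -91.5] z 125.2 yaw -18.24 rot [-179.97    0.3   -18.24] F [ 0.9 -0.7  0.4] t 4.8167
-0.65,0.8,0.04,0,0,-0.1123
-0.74,0.72,0.04,0,0,-0.1123
-0.81,0.63,0.04,0,0,-0.1123
-0.88,0.54,0.04,0,0,-0.1123
-0.93,0.43,0.04,0,0,-0.1123
-0.98,0.33,0.04,0,0,-0.1123
-1.01,0.22,0.04,0,0,-0.1123
-1.02,0.1,0.04,0,0,-0.1123
-1.03,-0.01,0.04,0,0,-0.1123
-1.02,-0.13,0.04,0,0,-0.1123
-1.0,-0.24,0.04,0,0,-0.1123
-0.97,-0.35,0.04,0,0,-0.1123
-0.92,-0.46,0.04,0,0,-0.1123
-0.86,-0.56,0.04,0,0,-0.1123
```

Call:
step_arm --plan '[-0.65, 0.8, 0, 0, 0, -0.112, -0.74, 0.72, 0, 0, 0, -0.112, -0.81, 0.63, 0, 0, 0, -0.112, -0.88, 0.54, 0, 0, 0, -0.112, -0.93, 0.43, 0, 0, 0, -0.112]'

```text
time_s: 5.23
ee_pos: [575.3, -217.6, 123.4]
ee_rot: [-179.8, 0.3, 14.2]
force: [0.4, 0.1, -0.2]
gripper_width: 60.1
gripper_force: 0.0
```

Call:
step_arm --plan '[-0.98, 0.33, 0, 0, 0, -0.112, -1.01, 0.22, 0, 0, 0, -0.112, -1.02, 0.1, 0, 0, 0, -0.112, -1.03, 0, 0, 0, 0, -0.112, -1.02, -0.13, 0, 0, 0, -0.112]'

```text
time_s: 5.65
ee_pos: [532.0, -245.2, 123.5]
ee_rot: [-179.6, 0.1, 46.2]
force: [0.7, -0.2, 0.1]
gripper_width: 59.9
gripper_force: 0.0
```

Call:
step_arm --plan '[-1.0, -0.24, 0, 0, 0, -0.112, -0.97, -0.35, 0, 0, 0, -0.112, -0.92, -0.46, 0, 0, 0, -0.112, -0.86, -0.56, 0, 0, 0, -0.112, 0, 0, 0, 0, 0, 0]'

```text
time_s: 6.07
ee_pos: [496.4, -267.6, 123.6]
ee_rot: [-179.6, -0.1, 71.6]
force: [0.2, 1.0, -0.9]
gripper_width: 60.1
gripper_force: 0.0
```

Call:
step_arm --plan '[0, 0, 0, 0, 0, 0, 0, 0, 0, 0, 0, 0, 0, 0, 0, 0, 0, 0]'

```text
time_s: 6.32
ee_pos: [499.7, -267.6, 124.6]
ee_rot: [-179.9, -0.0, 71.5]
force: [0.2, -0.6, 0.5]
gripper_width: 60.1
gripper_force: 0.0
```

```bash
python3 -c "
from h import *
go(-245,0,26,71.85,4)
for n,r in(('top',(330,140,460,250)),('scene',(180,205,275,285))):
    p=viewer.grab_frame(n);save(p,n+'3')
    for th in(60,80,100):
        q,e,m=hull_fit(p,r,[533,-162,np.radians(72)],th);print(n,th,lane(q).round(1),(np.degrees(q[2])-LY).round(2),e.round(2))
    if n=='top': a=p['img'][140:250,330:460]
    else: b=p['img'][195:305,170:300]
cv2.imwrite('pics/v3.png',cv2.resize(np.hstack([a,b])[:,:,::-1],None,fx=3,fy=3))
"
```

```text
lane [-244.8   -1.2] z 124.6 yaw 71.54 rot [-1.7994e+02 -3.0000e-02  7.1540e+01] F [ 0.2 -0.6  0.5] t 6.3167
-0.0,-0.03,2.46,0,0,-0.0014
-0.0,-0.03,2.46,0,0,-0.0014
-0.0,-0.03,2.46,0,0,-0.0014
-0.0,-0.03,2.46,0,0,-0.0014
top 60 [-130.3    0.6] 0.44 0.56
top 80 [-130.4    0.3] 0.22 0.85
top 100 [-131.1    0.2] 0.15 1.29
scene 60 [-133.6  -10.2] 21.9 16.66
scene 80 [-130.     5.5] -0.16 0.39
scene 100 [-130.6   10.6] -0.53 2.14
```

View pics/v3.png

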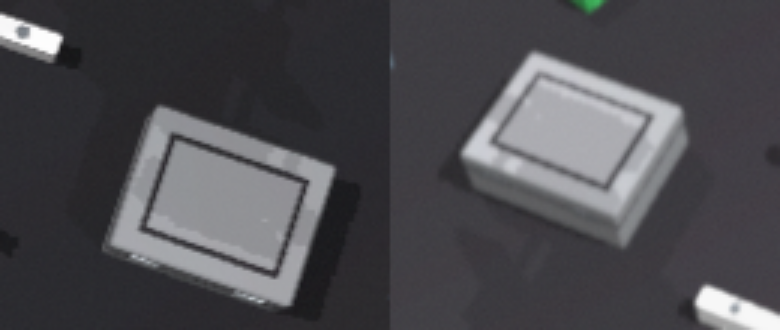

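Both crops show the case squared to the lane. The top camera and the fingertip position agree on y≈+0.4 and yaw≈0.2°. I'll lower the hand behind it and push.

Call:
step_arm --plan '[0, -0.1, 3.0, 0, 0, -0.005, 0, 0, 3.0, 0, 0, 0, 0, 0, 2.5, 0, 0, 0, 0, 0, 1.3, 0, 0, 0, 0.5, 0, 0, 0, 0, 0]'

```text
time_s: 6.83
ee_pos: [498.2, -262.2, 23.8]
ee_rot: [-179.6, -0.1, 71.8]
force: [-0.0, 0.2, 0.5]
gripper_width: 59.8
gripper_force: 0.0
```

Call:
step_arm --plan '[0.8, 0, 0, 0, 0, 0, 0.8, 0, 0, 0, 0, 0, 0.6, 0, 0, 0, 0, 0, 0.4, 0, 0, 0, 0, 0, 0.4, 0, 0, 0, 0, 0]'

```text
time_s: 7.25
ee_pos: [510.2, -234.1, 28.0]
ee_rot: [179.9, 0.0, 71.9]
force: [-0.1, 0.3, 0.1]
gripper_width: 59.8
gripper_force: 0.0
```

Call:
step_arm --plan '[0.4, 0, 0, 0, 0, 0, 0.5, 0, 0, 0, 0, 0, 0.5, 0, 0, 0, 0, 0, 0.5, 0, 0, 0, 0, 0, 0.5, 0, 0, 0, 0, 0]'

```text
time_s: 7.67
ee_pos: [517.4, -212.7, 27.7]
ee_rot: [179.9, 0.1, 71.9]
force: [-1.0, -5.4, 4.3]
gripper_width: 60.0
gripper_force: 2.7
```

Call:
step_arm --plan '[0.5, 0, 0, 0, 0, 0, 0.5, 0, 0, 0, 0, 0, 0.5, 0, 0, 0, 0, 0, 0.5, 0, 0, 0, 0, 0, 0.4, 0, 0, 0, 0, 0]'

```text
time_s: 8.08
ee_pos: [524.9, -189.8, 27.7]
ee_rot: [179.9, 0.1, 71.9]
force: [-1.2, -5.6, 3.7]
gripper_width: 60.0
gripper_force: 2.8
```

```bash
python3 -c "
from h import *
go(33,0,26,71.85,1)
for n,r in(('top',(250,110,430,250)),('scene',(190,210,370,350))):
    p=viewer.grab_frame(n);u0,v0,u1,v1=r;c=p['img'][v0:v1,u0:u1]
    if n=='top': a=c;print(rails(p,(225,112,365,230)))
    else: b=c
cv2.imwrite('pics/v4.png',cv2.resize(np.hstack([a,b])[:,:,::-1],None,fx=2.2,fy=2.2))
"
```

```text
lane [-163.    -0.9] z 27.7 yaw 71.92 rot [1.7989e+02 9.0000e-02 7.1920e+01] F [-1.2 -5.6  3.7] t 8.0833
19.6,-0.06,0.17,0,0,0.0013
[(664.4, 28.1, 174, 13, np.float32(71.85)), (539.9, 68.9, 175, 14, np.float32(71.8))]
```

View pics/v4.png

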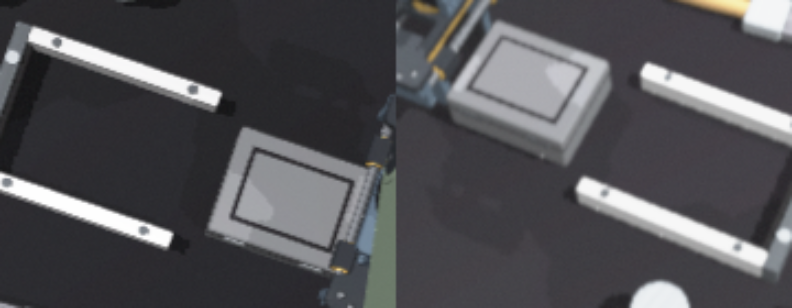

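The crops show the case just before the mouth and parallel to the rails, with both fingers on its rear face. A quick check of where its front top corners lie across the lane:

```bash
python3 -c "
from h import *
for n,uvs in(('top',[(361.4,168.2),(345.5,215.5)]),('scene',[(287.3,239.5),(269,269)])):
    p=viewer.grab_frame(n)
    for z in (43,45): print(n,z,[lane(ray(p,u,z)).round(1) for u in uvs])
p=viewer.grab_frame('scene')
a=np.radians(LY)
print(proj(p,T([*L,a],[(0,58.5,25),(0,72.5,25),(0,-58.5,25),(0,-72.5,25)])).round(1))
p=viewer.grab_frame('top')
print(proj(p,T([*L,a],[(0,58.5,25),(0,72.5,25),(0,-58.5,25),(0,-72.5,25)])).round(1))
"
```

```text
top 43 [array([-30.3, -44.3]), array([-30.8,  50.4])]
top 45 [array([-30.2, -43.9]), array([-30.7,  50.7])]
scene 43 [array([-22.8,  48.3]), array([-24.9, -28.1])]
scene 45 [array([-22.1,  47.1]), array([-24.1, -29. ])]
[[300.  244.3]
 [302.9 239.1]
 [274.  290.7]
 [270.6 296.6]]
[[328.  215.3]
 [325.6 222.2]
 [347.8 158.1]
 [350.1 151.3]]
```

Call:
step_arm --plan '[0.5, 0, 0, 0, 0, 0, 0.6, 0, 0, 0, 0, 0, 0.6, 0, 0, 0, 0, 0, 0.6, 0, 0, 0, 0, 0, 0.5, 0, 0, 0, 0, 0]'

```text
time_s: 8.8
ee_pos: [533.1, -161.5, 26.8]
ee_rot: [-180.0, 0.0, 71.9]
force: [-1.9, -3.1, 0.2]
gripper_width: 60.0
gripper_force: 1.7
```

Call:
step_arm --plan '[0.5, 0, 0, 0, 0, 0, 0.6, 0, 0, 0, 0, 0, 0.6, 0, 0, 0, 0, 0, 0.4, 0, 0, 0, 0, 0, 0.2, 0, 0, 0, 0, 0]'

```text
time_s: 9.22
ee_pos: [540.3, -139.8, 26.8]
ee_rot: [-180.0, -0.0, 71.9]
force: [-0.8, -2.7, 0.3]
gripper_width: 59.9
gripper_force: 1.6
```

```bash
python3 -c "
from h import *
go(33,0,26,71.85,1)
for n,r in(('top',(230,110,390,240)),('scene',(210,210,390,340))):
    p=viewer.grab_frame(n);u0,v0,u1,v1=r;c=p['img'][v0:v1,u0:u1]
    if n=='top': a=cv2.resize(c,None,fx=3,fy=3)
cv2.imwrite('pics/v5.png',a[:,:,::-1])
"
```

```text
lane [-110.7    0. ] z 26.8 yaw 71.93 rot [-179.98   -0.     71.93] F [-0.8 -2.7  0.3] t 9.2167
14.37,0.02,0.08,0,0,0.0014
```

View pics/v5.png

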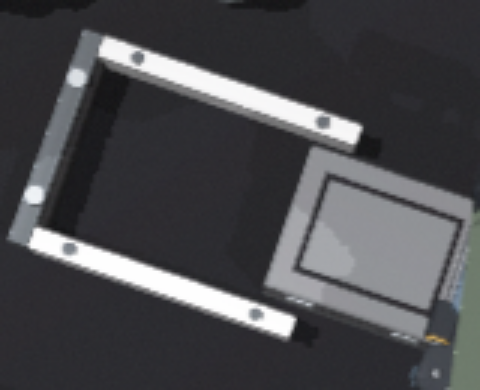

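The front has entered the lane. The front top corners are at about (318.3,206.7) and (334.3,159.0), so I'll check the sideways centring with edge fits.

```bash
python3 -c "
from h import *
p=viewer.grab_frame('top');g=p['img'].max(2).astype(np.float32)
a=np.radians(LY)
print([lane(ray(p,u,45)).round(1) for u in[(318.3,206.7),(334.3,159.0)]])
# intensity profiles across the lane in the z=45 plane (case top) and z=25 (rails)
ys=np.arange(-76,77,2.)
for x,z in((-45,45),(-75,45),(-25,45),(30,25)):
    uv=proj(p,T([*L,a],np.c_[np.full_like(ys,x),ys,np.full_like(ys,z)])).astype(np.float32)
    v=cv2.remap(g,uv[:,:1],uv[:,1:],cv2.INTER_LINEAR)[:,0]
    print(x,z,*[f'{int(y)}:{int(k)}' for y,k in zip(ys,v) if abs(y)>38])
"
```

```text
[array([22.6, 51.8]), array([ 23.6, -43.5])]
-45 45 -76:43 -74:42 -72:43 -70:42 -68:42 -66:43 -64:42 -62:42 -60:43 -58:42 -56:41 -54:42 -52:42 -50:42 -48:44 -46:73 -44:129 -42:148 -40:148 40:151 42:151 44:151 46:144 48:109 50:68 52:64 54:58 56:48 58:46 60:47 62:47 64:47 66:48 68:47 70:46 72:46 74:47 76:45
-75 45 -76:45 -74:43 -72:43 -70:43 -68:42 -66:42 -64:41 -62:43 -60:43 -58:42 -56:41 -54:41 -52:42 -50:42 -48:42 -46:70 -44:135 -42:146 -40:147 40:151 42:150 44:150 46:144 48:119 50:128 52:96 54:64 56:48 58:46 60:46 62:46 64:45 66:47 68:47 70:47 72:46 74:47 76:48
-25 45 -76:43 -74:42 -72:41 -70:43 -68:44 -66:42 -64:43 -62:42 -60:42 -58:41 -56:43 -54:42 -52:43 -50:43 -48:47 -46:78 -44:139 -42:149 -40:150 40:152 42:152 44:152 46:147 48:118 50:64 52:60 54:61 56:48 58:47 60:48 62:48 64:47 66:45 68:47 70:47 72:46 74:46 76:47
30 25 -76:43 -74:90 -72:189 -70:245 -68:234 -66:225 -64:238 -62:246 -60:222 -58:136 -56:116 -54:103 -52:51 -50:43 -48:43 -46:42 -44:43 -42:43 -40:42 40:42 42:42 44:42 46:41 48:43 50:48 52:48 54:44 56:50 58:145 60:243 62:252 64:240 66:244 68:249 70:252 72:187 74:116 76:61
```

The case spans y = -45.5 to +48.5 and is parallel to the lane, leaving at least 9 mm on each side. I'll keep pushing.

Call:
step_arm --plan '[0.4, 0, 0, 0, 0, 0, 0.6, 0, 0, 0, 0, 0, 0.6, 0, 0, 0, 0, 0, 0.6, 0, 0, 0, 0, 0, 0.6, 0, 0, 0, 0, 0]'

```text
time_s: 9.78
ee_pos: [549.0, -113.3, 26.9]
ee_rot: [-180.0, 0.0, 71.9]
force: [-0.5, -2.5, -1.3]
gripper_width: 59.8
gripper_force: 1.2
```

Call:
step_arm --plan '[0.6, 0, 0, 0, 0, 0, 0.6, 0, 0, 0, 0, 0, 0.6, 0, 0, 0, 0, 0, 0.6, 0, 0, 0, 0, 0, 0.6, 0, 0, 0, 0, 0]'

```text
time_s: 10.2
ee_pos: [558.3, -84.7, 26.8]
ee_rot: [-180.0, 0.0, 71.9]
force: [-0.9, -0.7, 0.2]
gripper_width: 59.8
gripper_force: 1.1
```

Call:
step_arm --plan '[0.6, 0, 0, 0, 0, 0, 0.6, 0, 0, 0, 0, 0, 0.6, 0, 0, 0, 0, 0, 0.6, 0, 0, 0, 0, 0, 0.6, 0, 0, 0, 0, 0]'

```text
time_s: 10.62
ee_pos: [567.7, -56.3, 26.9]
ee_rot: [-180.0, 0.0, 71.9]
force: [-0.9, -2.0, -0.6]
gripper_width: 59.8
gripper_force: 0.9
```

Call:
step_arm --plan '[0.6, 0, 0, 0, 0, 0, 0.6, 0, 0, 0, 0, 0, 0.6, 0, 0, 0, 0, 0, 0.5, 0, 0, 0, 0, 0, 0.4, 0, 0, 0, 0, 0]'

```text
time_s: 11.03
ee_pos: [576.2, -30.6, 26.9]
ee_rot: [180.0, 0.0, 71.9]
force: [-0.9, -2.1, -1.4]
gripper_width: 60.0
gripper_force: 1.1
```

```bash
python3 -c "
from h import *
go(33,0,26,71.85,1)"
```

```text
lane [ 4.2 -0.1] z 26.9 yaw 71.91 rot [179.99   0.    71.91] F [-0.9 -2.1 -1.4] t 11.0333
2.88,-0.0,0.09,0,0,0.0011
```

Call:
step_arm --plan '[0.5, 0, 0, 0, 0, 0, 0.5, 0, 0, 0, 0, 0, 0.4, 0, 0, 0, 0, 0, 0.4, 0, 0, 0, 0, 0, 0.3, 0, 0, 0, 0, 0]'

```text
time_s: 11.45
ee_pos: [582.6, -10.9, 26.9]
ee_rot: [180.0, 0.0, 71.9]
force: [-0.6, -2.9, -1.8]
gripper_width: 60.2
gripper_force: 1.1
```

Call:
step_arm --plan '[0.2, 0, 0, 0, 0, 0, 0.2, 0, 0, 0, 0, 0, 0.1, 0, 0, 0, 0, 0, 0.1, 0, 0, 0, 0, 0, 0.1, 0, 0, 0, 0, 0]'

```text
time_s: 11.87
ee_pos: [584.6, -4.7, 26.9]
ee_rot: [180.0, 0.0, 71.9]
force: [-1.0, -2.7, -0.6]
gripper_width: 60.3
gripper_force: 1.1
```

Call:
step_arm --plan '[0.1, 0, 0, 0, 0, 0, 0.1, 0, 0, 0, 0, 0]'

```text
time_s: 12.03
ee_pos: [584.8, -3.9, 27.0]
ee_rot: [-180.0, 0.1, 71.9]
force: [-2.9, -9.8, 1.4]
gripper_width: 60.1
gripper_force: 5.2
```

Call:
step_arm --plan '[0.1, 0, 0, 0, 0, 0, 0.1, 0, 0, 0, 0, 0, 0, 0, 0, 0, 0, 0]'

```text
time_s: 12.28
ee_pos: [584.7, -3.9, 27.1]
ee_rot: [-179.9, 0.3, 71.9]
force: [-4.9, -13.1, 1.7]
gripper_width: 60.0
gripper_force: 7.0
```

The case is firmly against the stop: no more motion while the force rises. I'll back off gently, rise, and check.

Call:
step_arm --plan '[-0.2, 0, 0, 0, 0, 0, -0.3, 0, 0, 0, 0, 0, -1.0, 0, 0, 0, 0, 0, -2.0, 0, 0, 0, 0, 0, -1.0, 0, -2.0, 0, 0, 0]'

```text
time_s: 12.7
ee_pos: [568.9, -44.4, 44.1]
ee_rot: [-179.6, 0.1, 71.9]
force: [-0.1, 0.1, 0.7]
gripper_width: 60.0
gripper_force: 0.0
```

Call:
step_arm --plan '[-2.0, 0, -3.5, 0, 0, 0, -3.0, 0, -3.0, 0, 0, 0, -4.0, 0, 0, 0, 0, 0, -4.0, 0, 0, 0, 0, 0, -3.0, 0, 0, 0, 0, 0]'

```text
time_s: 13.12
ee_pos: [521.9, -197.6, 112.6]
ee_rot: [179.8, 0.0, 71.9]
force: [0.2, 0.8, 0.4]
gripper_width: 60.5
gripper_force: 0.0
```

Call:
step_arm --plan '[0, 0, 0, 0, 0, 0, 0, 0, 0, 0, 0, 0, 0, 0, 0, 0, 0, 0, 0, 0, 0, 0, 0, 0]'

```text
time_s: 13.45
ee_pos: [522.7, -194.2, 111.4]
ee_rot: [180.0, -0.0, 72.0]
force: [0.9, -0.1, -0.1]
gripper_width: 60.1
gripper_force: 0.0
```

```bash
python3 -c "
from h import *
go(0,0,26,71.85,1)
p=viewer.grab_frame('top');g=p['img'].max(2).astype(np.float32);a=np.radians(LY)
ys=np.arange(-76,77,2.)
for x in(80,140):
    uv=proj(p,T([*L,a],np.c_[np.full_like(ys,x),ys,np.full_like(ys,45)])).astype(np.float32)
    v=cv2.remap(g,uv[:,:1],uv[:,1:],cv2.INTER_LINEAR)[:,0];print(x,*[f'{int(y)}:{int(k)}' for y,k in zip(ys,v) if abs(y)>38])
xs=np.arange(40,60,1.)
for y in(-35,0,35):
    uv=proj(p,T([*L,a],np.c_[xs,np.full_like(xs,y),np.full_like(xs,45)])).astype(np.float32)
    v=cv2.remap(g,uv[:,:1],uv[:,1:],cv2.INTER_LINEAR)[:,0];print(y,*[f'{int(q)}:{int(k)}' for q,k in zip(xs,v)])
cv2.imwrite('pics/v6.png',cv2.resize(p['img'][80:300,170:400,::-1],None,fx=2.5,fy=2.5))
"
```

```text
lane [-167.9   -0.2] z 111.4 yaw 71.96 rot [ 1.7999e+02 -3.0000e-02  7.1960e+01] F [ 0.9 -0.1 -0.1] t 13.45
16.79,0.01,8.54,0,0,0.0018
80 -76:48 -74:50 -72:50 -70:51 -68:123 -66:250 -64:254 -62:253 -60:253 -58:254 -56:253 -54:200 -52:141 -50:126 -48:69 -46:80 -44:147 -42:168 -40:169 40:173 42:172 44:172 46:165 48:138 50:137 52:111 54:66 56:46 58:44 60:117 62:226 64:254 66:254 68:254 70:254 72:253 74:207 76:131
140 -76:44 -74:43 -72:42 -70:50 -68:113 -66:215 -64:246 -62:246 -60:245 -58:247 -56:242 -54:179 -52:114 -50:111 -48:80 -46:78 -44:135 -42:150 -40:150 40:174 42:173 44:173 46:169 48:141 50:116 52:117 54:71 56:43 58:48 60:113 62:243 64:251 66:249 68:244 70:253 72:251 74:214 76:108
-35 40:29 41:29 42:29 43:29 44:30 45:31 46:38 47:47 48:69 49:95 50:123 51:149 52:160 53:166 54:167 55:167 56:167 57:167 58:167 59:167
0 40:30 41:30 42:30 43:30 44:33 45:35 46:40 47:48 48:71 49:96 50:124 51:151 52:162 53:170 54:170 55:170 56:169 57:169 58:169 59:169
35 40:30 41:29 42:29 43:29 44:31 45:34 46:43 47:56 48:78 49:101 50:127 51:150 52:164 53:172 54:171 55:170 56:171 57:171 58:171 59:170
```

View pics/v6.png

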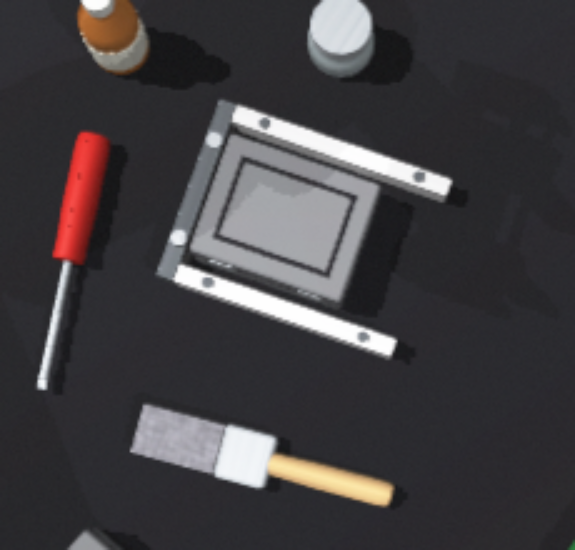

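The case is home: its rear edge is at x≈49 across the full width, flush on the stop, with clear gaps to both rails. The bystanders have not moved.

```bash
python3 -c "
from h import *
print(env.job_done())"
```

```text
the job is handed in; nothing more can be done
None
```

The case is fully home and flush against the stop, neither rail was touched as far as the pictures and force readings show, the other things are where they were, and the job is handed in; the result of the judging was not reported.

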